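# Find the stamped crate and push it to dispatch

### The arm

A 6-joint arm with a two-finger parallel gripper is mounted at the origin on the work surface. World frame = base frame: x ahead of the robot, y to its left, z up, the work surface at z = 0. Lengths are in mm, angles in rad, forces in N, time in s.
With the tool pointing down it reaches from about 350 to 875 mm from the base axis. Payload 4.2 kg.
Tool frame: the origin (TCP) lies between the finger pads; the fingertips stand 11 mm ahead of it and the grasp point (between the pads) lies 8 mm behind it; z points along the fingers, y is the direction in which the jaws open and shut (so a half turn about z gives the same grasp; the last joint's range is limited). The gripper opens to 85 mm and grips with 20 to 120 N. Pads are 22 mm wide; open, the fingers measure 114 mm over their backs; the gripper's body (76 mm by 85 mm) begins 54 mm behind the grasp point. The pads swing forward as they close: fully open they stand 13 mm farther back than shut.
Start: joints at [-0.869, 0.385, 0.008, 0, -1.194, -0.259], TCP at [267.806, -564.694, 242.312] pointing down, gripper open.
Joint ranges: [-3.14, 3.14], [-1.21, 2.06], [-1.07, 1.41], [-3.16, 2.05], [-2.99, -0.16], [-3.1, 3.1]. Speed limits (rad/s): [2.79, 2.79, 3.14, 3.14, 3.14, 3.14].

### API

Orientations are given as a unit quaternion [x, y, z, w].
In Python, from bench import * gives the robot as it stands.
- The arm moves only by the tool servo_tool, never from a script. Its argument "rows" is a list of rows, each a list of 7 numbers: the opening, from 0 (shut) to 1 (fully open), then the shift along the tool's x, y, z in cm, then the turn, a rotation vector about the tool's x, y, z in degrees. A call has 1 to 12 rows; each row shifts and turns the commanded pose from where the row before left it, along the tool's axes as they then stand; what a row does not reach is not made up. A row lasts 1/10 s, in which the tool goes at most 50 mm and 8.59 degrees, less where a joint would pass 70% of its speed; a pose out of reach is approached as far as the arm can. A call is refused whole if a number of a shift passes 5 or a number of a turn 8.59, either way. A call with a gripper value outside its range is refused whole. The fingers move at their own pace and stop on an object; the grip force is fixed at half the most. Time passes only in rows, so rows that do not move let the fingers close. It gives the time, the measured TCP pose, the force and the opening at its end, in the units of the state.
- read_state(): the state, without advancing time (a new reading comes with each control period).
- get_image(name): name is "side" or "top"; returns a dict with "image" (420x560x3 uint8, red, green, blue), "mtx" (3x3 intrinsics, pixels), "extrinsics" (4x4, takes a point from camera to world coordinates). Camera axes: x right, y up, looking along -z (the intrinsics and any distortion apply to the point x, -y, -z); pixel columns grow to the right and rows downward; lengths in mm; the calibration is good to about 2 mm. A picture is of the moment at which its call begins. There is no depth.
- job_done(): hands the job in, once; it reports no verdict.
The state is a dict: "clock": time; "joints": joint angles; "joint_vel": joint speeds; "joint_efforts": joint torques, N m; "position": TCP position; "ee_rot": TCP orientation; "contact_force": force on the tool from outside, world axes, zero at the start; "wrist_torque": the same for the moment, N m; "gripper_width": finger opening in mm.
Only numpy, scipy, OpenCV 4.12 (cv2) and the standard library are available. Lean on these libraries where they do the work, as an engineer would, in place of code of your own. Each camera call takes 0.05 s, during which the arm holds its last target. There are 200 camera calls.

### The job

With the fingertips, tip each of the two blue crates over towards the robot onto its side, so that its underside shows to the far side of the table. When both lie on their sides, push the one with the red stamp underneath, as it lies, into the dispatch lane, wholly between the two yellow lines (lying on the tape is fine), and leave the other crate outside the lane. Pick nothing up, and leave the other things on the table alone.

Things in the scene. Friction and masses are not known exactly. Their poses are not given: they have to be found in the camera images.
- crate_stamped: the crate with a red ring and dot, 66 mm wide, stamped under it; else like the other, on either side of the lane. Blue, open-topped, empty, 70 (x) x 110 (y) x 130 (z) mm outside, walls 4 mm, 0.25-0.46 kg. Starts upright, yaw under 20 degrees. Origin: centre of the underside; x out of the wall far from the robot, z up to the mouth. Once tipped over to the robot: x up, z to the robot, 70 mm high
- crate_plain: the crate without a stamp: same size, axes and origin as the stamped one. Either crate tips about its near lower edge, which friction holds, when its far wall is pulled towards the robot close below the rim, rising a little with it (rubbing down on the wall hinders tipping), and falls onto its side by itself once tilted past about 30 degrees
- lane: the dispatch lane: two flat parallel yellow tape lines on the surface, each 360 long and 20 wide, 180 apart inside, 220 over their outer edges. Origin: centre of the lane on the surface; x along the lane, away from the robot, y across it. The crates start on either side of it, one left and one right.
- corner0 (a point): corner of the stamped crate's near wall (the wall facing the robot at the start, which is the one lain on once tipped): right side (-55 mm along the crate's y), underside end (x = -35, z = 0 mm in the crate's frame)
- corner1 (a point): corner of the stamped crate's near wall (the wall facing the robot at the start, which is the one lain on once tipped): left side (+55 mm along the crate's y), underside end (x = -35, z = 0 mm in the crate's frame)
- corner2 (a point): corner of the stamped crate's near wall (the wall facing the robot at the start, which is the one lain on once tipped): right side (-55 mm along the crate's y), mouth end (x = -35, z = 130 mm in the crate's frame)
- corner3 (a point): corner of the stamped crate's near wall (the wall facing the robot at the start, which is the one lain on once tipped): left side (+55 mm along the crate's y), mouth end (x = -35, z = 130 mm in the crate's frame)
- gauge_stand: bystander, leave alone: aluminium block 55 x 50 x 60 with a thin steel post to 190 high, far side of the table (mm); origin at its foot
- lens_jar: bystander, leave alone: amber glass jar with black cap, 52 across, 70 high, beyond the lane's far end (mm); origin at its foot
- optic_post: bystander, leave alone: small lens holder on a round foot 48 across, 92 high, beyond the lane's far end (mm); origin at its foot
- lamp_head: bystander, leave alone: lying lamp, black and white barrel 120 long, 57 high, on the robot's left (mm); origin at its foot
- screwdriver: bystander, leave alone: screwdriver lying on the robot's right (mm); origin at its foot (at the axis of its middle)
- mug: bystander, leave alone: white mug 80 across, 90 high, on the robot's right (mm); origin at its foot
- gauge_case: bystander, leave alone: closed wooden case 70 x 110 x 30, far side of the table, right (mm); origin at its foot
Things that resemble listed ones, but are neither listed nor needed, are in the scene too. What is shaped like the crate_plain but black or green is not meant.

How it is judged:
By the outcome, as a careful person would: the job done as asked, in the order asked, and still so for the second after the job is handed in, with the robot touching nothing.
It also fails if it takes over 64 s, if anything falls off the work surface, if the arm or the gripper's body presses on something with over 40 N, if the wrist force passes 120 N, or if a joint passes its speed limit or range.

## Working session

There is one attempt and no reset: what is moved stays moved. The work goes in short steps, Python scripts to look and compute and a tool call to move; the robot and the scene stay as the last step left them, time stands still between calls to the robot, and variables do not carry over. Pictures are saved under pics/ and viewed, about 8 in all and at most 12, crops included, and the job is handed in when it is done.

Besides the shell and the picture viewer there is one more tool, called by a JSON object that holds its "method" and its "body", one argument or row to a line. servo_tool: Moves the arm, as the interface text tells. Its arguments: {"type":"object","properties":{"rows":{"type":"array","items":{"type":"array","items":{"type":"number"}}}},"required":["rows"]}

```bash
ls; mkdir -p pics; python3 - <<'E'
from bench import *
import cv2,numpy as np
s=read_state();print({k:np.round(v,3) for k,v in s.items()})
for n in("top","side"):
    d=get_image(n);cv2.imwrite(f"pics/{n}0.png",d["image"][:,:,::-1]);np.savez(f"{n}0.npz",**d);print(n,d["mtx"].tolist(),np.round(d["extrinsics"],3).tolist(),d.keys())
E
```

```text
pics
{'clock': np.float64(0.0), 'joints': array([-8.690e-01,  3.860e-01,  7.000e-03, -1.000e-03, -1.194e+00,
       -2.590e-01]), 'joint_vel': array([-0.001, -0.003,  0.001, -0.002,  0.   ,  0.002]), 'joint_efforts': array([ 0.0000e+00, -3.9229e+01,  1.8840e+01,  4.1860e+00, -5.0000e-03,
       -0.0000e+00]), 'position': array([ 267.566, -564.201,  241.215]), 'ee_rot': array([-0.22 ,  0.976,  0.001, -0.   ]), 'contact_force': array([-0.714, -0.482,  0.218]), 'wrist_torque': array([-0.036,  0.006,  0.039]), 'gripper_width': np.float64(85.484)}
top [[491.9644242293034, 0.0, 279.58125945066564], [0.0, 491.9644242293034, 211.584998696409], [0.0, 0.0, 1.0]] [[-0.011, 0.995, -0.099, 369.428], [-1.0, -0.011, 0.0, -64.714], [-0.001, 0.099, 0.995, 1606.178], [0.0, 0.0, 0.0, 1.0]] dict_keys(['image', 'mtx', 'extrinsics'])
side [[462.80092166225546, 0.0, 276.7867601060697], [0.0, 462.80092166225546, 212.16299911844797], [0.0, 0.0, 1.0]] [[-1.0, 0.003, -0.025, 474.284], [-0.018, -0.765, 0.643, 866.313], [-0.017, 0.643, 0.765, 1238.496], [0.0, 0.0, 0.0, 1.0]] dict_keys(['image', 'mtx', 'extrinsics'])
```

View pics/top0.png

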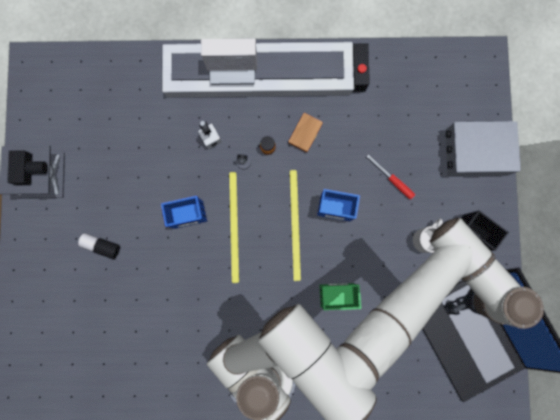

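View pics/side0.png

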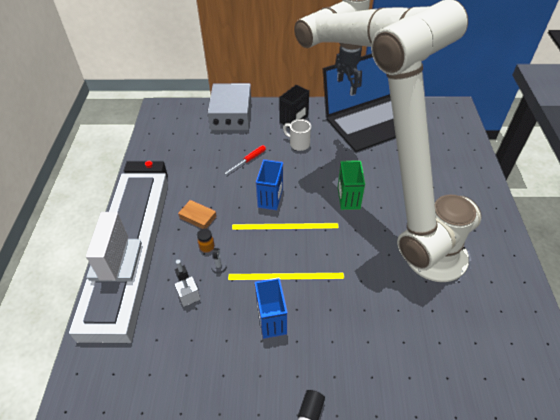

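The top view shows the blue crates at about (182,212) and (339,205). The lane tapes are at columns 234 and 296, and the green decoy is at (341,297). The underside is hidden from both cameras for now.

```bash
cat > h.py <<'E'
import cv2,numpy as np
from bench import *
def ray(d,uv,z):
    K,E=d["mtx"],d["extrinsics"]
    p=np.linalg.inv(K)@[uv[0],uv[1],1]; r=E[:3,:3]@[p[0],-p[1],-p[2]]; c=E[:3,3]
    return (c+r*(z-c[2])/r[2])[:2]
def blobs(d,lo,hi,amin=40):
    m=cv2.inRange(cv2.cvtColor(np.ascontiguousarray(d["image"]),cv2.COLOR_RGB2HSV),lo,hi)
    cs,_=cv2.findContours(m,cv2.RETR_EXTERNAL,cv2.CHAIN_APPROX_NONE)
    return [c for c in cs if cv2.contourArea(c)>amin]
BLUE=((105,140,50),(125,255,255)); YEL=((24,120,120),(34,255,255))
def show(d,name,u0,v0,w,h,s):
    cv2.imwrite("pics/"+name,cv2.resize(d["image"][v0:v0+h,u0:u0+w,::-1],None,fx=s,fy=s,interpolation=cv2.INTER_CUBIC))
E
python3 - <<'E'
from h import *
np.set_printoptions(precision=0,suppress=True)
for n in("top","side"):
    d=dict(np.load(n+"0.npz"))
    for c in blobs(d,*BLUE):
        h=cv2.approxPolyDP(cv2.convexHull(c),1.8,True)[:,0]
        if cv2.contourArea(c)<3000: print(n,"blue",cv2.contourArea(c),[(tuple(p),ray(d,p,130),ray(d,p,0)) for p in h])
    for c in blobs(d,*YEL): 
        b=cv2.boxPoints(cv2.minAreaRect(c)); print(n,"yel",[ray(d,p,0) for p in b])
d=dict(np.load("top0.npz"));t=dict(np.load("side0.npz"))
a=cv2.resize(d["image"][170:250,150:370,::-1],(770,280),interpolation=2);b=cv2.resize(t["image"][150:345,220:330,::-1],(330,585)[::1],interpolation=2)
cv2.imwrite("pics/c0.png",a)
E
```

```text
top blue 1661.5 [((np.int32(503), np.int32(326)), array([ 170., -720.]), array([ 153., -777.])), ((np.int32(543), np.int32(320)), array([ 186., -839.]), array([ 170., -907.])), ((np.int32(559), np.int32(348)), array([ 105., -880.]), array([  82., -952.])), ((np.int32(559), np.int32(370)), array([  42., -876.]), array([  13., -948.])), ((np.int32(526), np.int32(366)), array([  55., -780.]), array([  27., -843.]))]
top blue 948.0 [((np.int32(202), np.int32(202)), array([548., 169.]), array([564., 189.])), ((np.int32(204), np.int32(221)), array([491., 162.]), array([501., 182.])), ((np.int32(176), np.int32(227)), array([474., 247.]), array([483., 274.])), ((np.int32(165), np.int32(225)), array([480., 280.]), array([490., 310.])), ((np.int32(163), np.int32(203)), array([547., 286.]), array([562., 317.])), ((np.int32(195), np.int32(196)), array([567., 190.]), array([584., 212.]))]
top blue 863.0 [((np.int32(323), np.int32(191)), array([ 578., -198.]), array([ 596., -209.])), ((np.int32(358), np.int32(196)), array([ 561., -303.]), array([ 578., -324.])), ((np.int32(355), np.int32(217)), ar
[... 1448 characters left out ...]
 ((np.int32(329), np.int32(113)), array([ 321., -559.]), array([ 303., -726.])), ((np.int32(326), np.int32(71)), array([ 318., -840.]), array([  300., -1040.]))]
side blue 344.0 [((np.int32(440), np.int32(0)), array([ -285., -1462.]), array([ -374., -1735.])), ((np.int32(429), np.int32(5)), array([ -220., -1410.]), array([ -302., -1677.])), ((np.int32(373), np.int32(7)), array([   58., -1394.]), array([    9., -1660.])), ((np.int32(374), np.int32(0)), array([   45., -1468.]), array([   -6., -1742.]))]
side yel [array([664.,  77.]), array([302.,  74.]), array([304.,  96.]), array([662.,  99.])]
side yel [array([ 668., -122.]), array([ 305., -129.]), array([ 306., -105.]), array([666., -98.])]
```

View pics/c0.png

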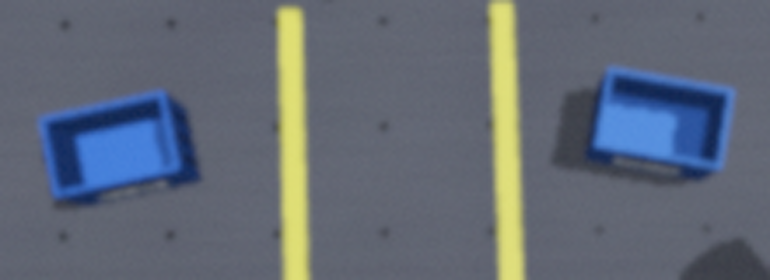

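The crop shows both blue crates upright with the open mouth up. The left one is yawed about +11° with its far rim midpoint near (557,238). The right one is yawed about -9° with its far rim midpoint near (570,-250). I'll tip the right one first, so I align the tool to its yaw and half-close the fingers.

{"method": "servo_tool", "body": {
  "rows": [
    [0.5,0,0,0,0,0,7],
    [0.5,0,0,0,0,0,7],
    [0.5,0,0,0,0,0,7],
    [0.5,0,0,0,0,0,7],
    [0.5,0,0,0,0,0,6.7],
    [0.5,0,0,0,0,0,0]
  ]
}}

```text
clock: 0.7
position: [267.7, -564.4, 241.7]
ee_rot: [0.081, 0.997, 0.0, -0.0]
contact_force: [-0.8, -0.1, 0.0]
gripper_width: 42.7
```

```bash
cat >> h.py <<'E'
from scipy.spatial.transform import Rotation as R
def to(*p):
    s=read_state();M=R.from_quat(s["ee_rot"]).as_matrix()
    print("t",round(float(s["clock"]),1),"pos",s["position"].round(),"ytool yaw",np.degrees(np.arctan2(-M[0,1],M[1,1])).round(1),"z",M[:,2].round(3),"F",s["contact_force"].round(1),"w",round(float(s["gripper_width"])))
    q=s["position"]
    for x in p: print("cm in tool:",(M.T@(np.array(x)-q)/10).round(1)); q=np.array(x)
E
python3 -c "
from h import *
to((598,-254,241),(598,-254,118))"
```

```text
t 0.7 pos [ 268. -564.  242.] ytool yaw -9.3 z [-0.001  0.001 -1.   ] F [-0.8 -0.1  0. ] w 43
cm in tool: [-27.6  36.    0.1]
cm in tool: [-0.  -0.  12.3]
```

{"method": "servo_tool", "body": {
  "rows": [
    [0.5,-2.3,3,0,0,0,0],
    [0.5,-2.3,3,0,0,0,0],
    [0.5,-2.3,3,0,0,0,0],
    [0.5,-2.3,3,0,0,0,0],
    [0.5,-2.3,3,0,0,0,0],
    [0.5,-2.3,3,0,0,0,0],
    [0.5,-2.3,3,0,0,0,0],
    [0.5,-2.3,3,0,0,0,0],
    [0.5,-2.3,3,0,0,0,0],
    [0.5,-2.3,3,0,0,0,0],
    [0.5,-2.3,3,0,0,0,0],
    [0.5,-2.3,3,0,0,0,0]
  ]
}}

```text
clock: 1.9
position: [599.4, -252.9, 242.0]
ee_rot: [0.08, 0.997, 0.0, -0.0]
contact_force: [-0.3, -0.4, -0.3]
gripper_width: 42.8
```

{"method": "servo_tool", "body": {
  "rows": [
    [0.5,0,0,2,0,0,0],
    [0.5,0,0,2.5,0,0,0],
    [0.5,0,0,2.5,0,0,0],
    [0.5,0,0,2.5,0,0,0],
    [0.5,0,0,2.0,0,0,0],
    [0.5,0,0,0.8,0,0,0],
    [0.5,0,0,0,0,0,0]
  ]
}}

```text
clock: 2.6
position: [597.8, -254.0, 117.9]
ee_rot: [0.081, 0.997, 0.0, -0.002]
contact_force: [-0.6, -0.7, -0.1]
gripper_width: 42.7
```

```bash
python3 -c "
from h import *
to((598,-254,118))
d=get_image('side');show(d,'s1.png',220,120,130,110,6)"
```

```text
t 2.6 pos [ 598. -254.  118.] ytool yaw -9.3 z [-0.003  0.001 -1.   ] F [-0.6 -0.7 -0.1] w 43
cm in tool: [-0.  0. -0.]
```

View pics/s1.png

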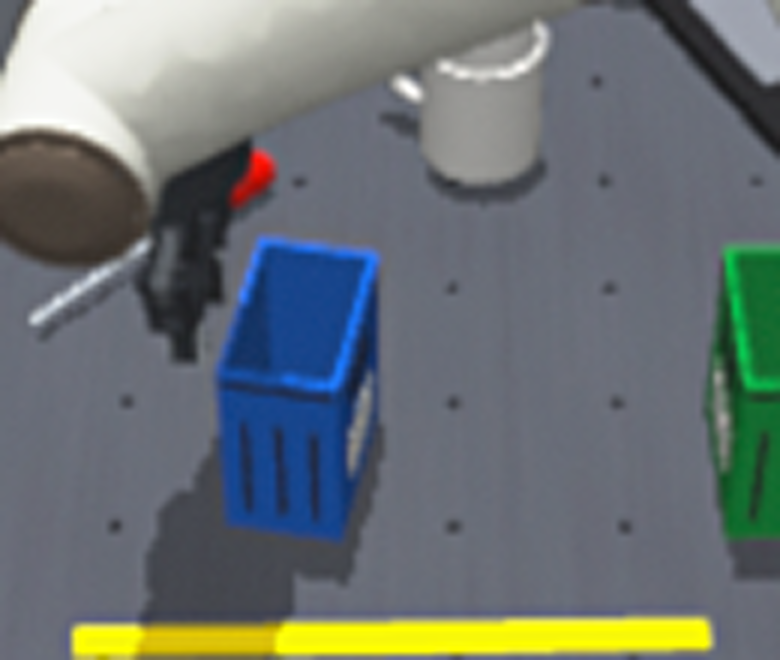

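The fingertips (about pixel (250,180)) hang just behind the right crate's far wall, below the rim. Now I pull along the tipping arc.

{"method": "servo_tool", "body": {
  "rows": [
    [0.5,0.8,0,0,0,0,0],
    [0.5,0.8,0,0,0,0,0],
    [0.5,1,0,-0.5,0,0,0],
    [0.5,1,0,-0.5,0,0,0],
    [0.5,1,0,-0.4,0,0,0],
    [0.5,1,0,-0.3,0,0,0],
    [0.5,1,0,-0.2,0,0,0],
    [0.5,1,0,-0.1,0,0,0],
    [0.5,1,0,0,0,0,0],
    [0.5,1,0,0,0,0,0],
    [0.5,1,0,0,0,0,0]
  ]
}}

```text
clock: 3.75
position: [492.9, -236.9, 139.1]
ee_rot: [0.081, 0.997, 0.0, -0.0]
contact_force: [0.1, -0.1, -0.6]
gripper_width: 42.9
```

```bash
python3 -c "
from h import *
to()
d=get_image('side');show(d,'s2.png',220,120,130,110,6)"
```

```text
t 3.8 pos [ 493. -237.  139.] ytool yaw -9.3 z [-0.001  0.    -1.   ] F [ 0.1 -0.1 -0.6] w 43
```

View pics/s2.png

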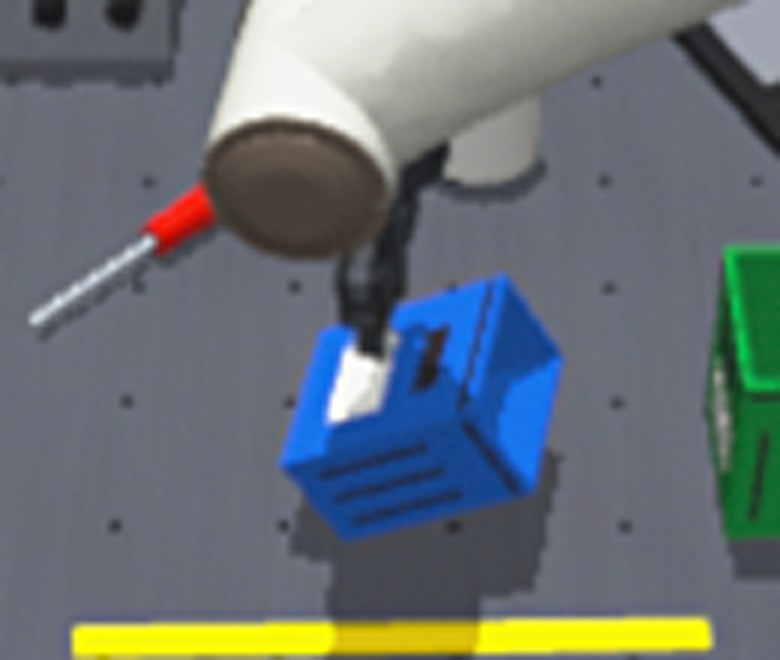

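The crate is mid-fall past the balance point with no force on the fingers. I'll raise and turn for the left crate while it settles.

{"method": "servo_tool", "body": {
  "rows": [
    [0.5,0,0,-3,0,0,0],
    [0.5,0,0,-3,0,0,0],
    [0.5,0,0,-3,0,0,0],
    [0.5,0,0,-1,0,0,-6.9],
    [0.5,0,0,0,0,0,-6.9],
    [0.5,0,0,0,0,0,-6.9],
    [0.5,0,0,0,0,0,0]
  ]
}}

```text
clock: 4.5
position: [493.8, -237.0, 239.3]
ee_rot: [-0.099, 0.995, 0.0, -0.0]
contact_force: [0.3, 0.6, -0.1]
gripper_width: 42.7
```

```bash
python3 -c "
from h import *
to((586,244,241),(586,244,118))"
```

```text
t 4.5 pos [ 494. -237.  239.] ytool yaw 11.4 z [-0.  0. -1.] F [ 0.3  0.6 -0.1] w 43
cm in tool: [-18.5  45.3  -0.2]
cm in tool: [-0.  -0.  12.3]
```

{"method": "servo_tool", "body": {
  "rows": [
    [0.5,-1.55,3.78,0,0,0,0],
    [0.5,-1.55,3.78,0,0,0,0],
    [0.5,-1.55,3.78,0,0,0,0],
    [0.5,-1.55,3.78,0,0,0,0],
    [0.5,-1.55,3.78,0,0,0,0],
    [0.5,-1.55,3.78,0,0,0,0],
    [0.5,-1.55,3.78,0,0,0,0],
    [0.5,-1.55,3.78,0,0,0,0],
    [0.5,-1.55,3.78,0,0,0,0],
    [0.5,-1.55,3.78,0,0,0,0],
    [0.5,-1.55,3.78,0,0,0,0],
    [0.5,-1.55,3.78,0,0,0,0]
  ]
}}

```text
clock: 5.7
position: [586.8, 246.0, 239.0]
ee_rot: [-0.098, 0.995, -0.0, -0.0]
contact_force: [0.7, -0.4, 0.4]
gripper_width: 42.7
```

{"method": "servo_tool", "body": {
  "rows": [
    [0.5,0,0,2,0,0,0],
    [0.5,0,0,2.5,0,0,0],
    [0.5,0,0,2.5,0,0,0],
    [0.5,0,0,2.5,0,0,0],
    [0.5,0,0,2.0,0,0,0],
    [0.5,0,0,0.7,0,0,0],
    [0.5,0,0,0,0,0,0]
  ]
}}

```text
clock: 6.4
position: [586.4, 244.0, 116.1]
ee_rot: [-0.098, 0.995, -0.001, -0.001]
contact_force: [-0.4, 0.0, -0.3]
gripper_width: 42.5
```

{"method": "servo_tool", "body": {
  "rows": [
    [0.5,0.8,0,0,0,0,0],
    [0.5,0.8,0,0,0,0,0],
    [0.5,1,0,-0.5,0,0,0],
    [0.5,1,0,-0.5,0,0,0],
    [0.5,1,0,-0.4,0,0,0],
    [0.5,1,0,-0.3,0,0,0],
    [0.5,1,0,-0.2,0,0,0],
    [0.5,1,0,-0.1,0,0,0],
    [0.5,1,0,0,0,0,0],
    [0.5,1,0,0,0,0,0],
    [0.5,1,0,0,0,0,0],
    [0.5,0.5,0,0,0,0,0]
  ]
}}

```text
clock: 7.6
position: [476.8, 222.1, 137.1]
ee_rot: [-0.099, 0.995, -0.0, -0.0]
contact_force: [-0.5, 0.4, -0.0]
gripper_width: 42.9
```

{"method": "servo_tool", "body": {
  "rows": [
    [0.5,0,0,-3,0,0,0],
    [0.5,0,0,-3,0,0,0],
    [0.5,0,0,-3,0,0,0],
    [0.5,-3,0,-2,0,0,0],
    [0.5,-4,0,0,0,0,0],
    [0.5,-4,0,0,0,0,0],
    [0.5,-1,0,0,0,0,0]
  ]
}}

```text
clock: 8.3
position: [598.3, 246.6, 245.9]
ee_rot: [-0.098, 0.995, -0.0, -0.0]
contact_force: [-1.0, -0.2, -0.7]
gripper_width: 42.5
```

```bash
python3 - <<'E'
from h import *
to()
d=get_image('side');np.savez("side1.npz",**d);t=get_image('top');np.savez("top1.npz",**t)
a=cv2.resize(d["image"][140:340,190:350,::-1],None,fx=3,fy=3,interpolation=2)
b=cv2.resize(t["image"][170:310,140:380,::-1],None,fx=1.3,fy=1.3,interpolation=2)
im=np.zeros((600,800,3),np.uint8);im[:600,:480]=a;im[:b.shape[0],482:482+b.shape[1]]=b
cv2.imwrite("pics/s3.png",im)
E
```

```text
t 8.3 pos [598. 247. 246.] ytool yaw 11.3 z [ 0. -0. -1.] F [-1.  -0.2 -0.7] w 42
```

View pics/s3.png

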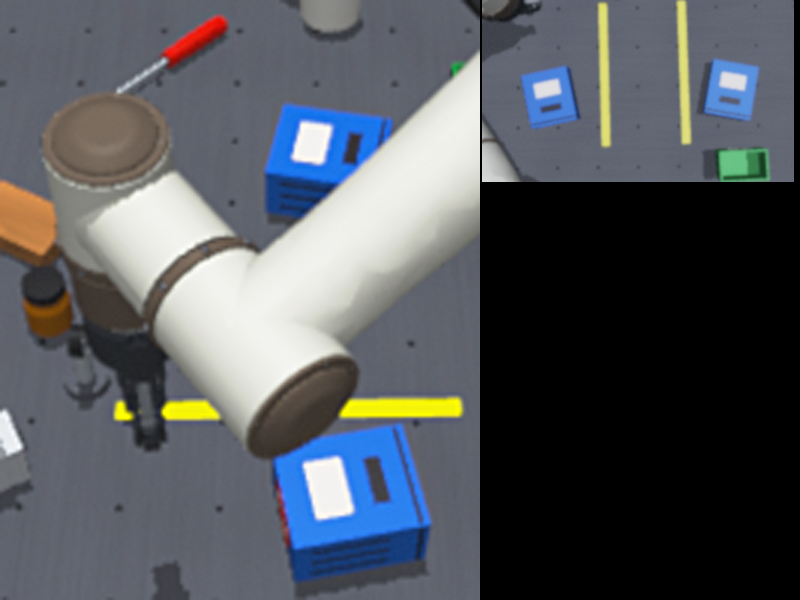

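The red of the stamp shows along the underside edge of the left crate at (282,510), and none shows on the right one, so the left crate is the stamped one. Both lie on their sides. Next I measure the left crate and the lane from these images.

```bash
cat >> h.py <<'E'
def lying(d,side=+1):
    for c in blobs(d,*BLUE,300):
        (u,v),_,_=cv2.minAreaRect(c)
        if not(140<u<380 and 150<v<330): continue
        h=cv2.approxPolyDP(cv2.convexHull(c),1.8,True)[:,0]
        print("blue",[tuple(ray(d,p,70).round().astype(int).tolist()) for p in h])
        p=np.array([ray(d,q,70) for q in c[:,0]],np.float32); r=cv2.minAreaRect(p); print("  rect at z70",np.round(r[0]),np.round(r[1]),round(r[2],1))
E
python3 - <<'E'
from h import *
d=dict(np.load("top1.npz"));lying(d)
for c in blobs(d,(20,90,90),(36,255,255)): print("yel",np.array([ray(d,p,0) for p in cv2.boxPoints(cv2.minAreaRect(c))]).round().tolist())
s=dict(np.load("side1.npz"));hsv=cv2.cvtColor(s["image"],cv2.COLOR_RGB2HSV)
m=(cv2.inRange(hsv,(0,110,60),(6,255,255))|cv2.inRange(hsv,(170,110,60),(180,255,255)))
ys,xs=np.nonzero(m[190:340]);print("red px",len(xs),[(x,y+190) for x,y in zip(xs,ys)][:20])
print(read_state()["joints"].round(2))
to((440,330,245))
E
```

```text
blue [(496, 172), (483, 162), (374, 143), (350, 249), (475, 275)]
  rect at z70 [423. 209.] [131. 117.] 11.8
blue [(507, -186), (487, -289), (366, -264), (386, -158)]
  rect at z70 [ 435. -224.] [112. 130.] 78.8
yel [[663.0, 101.0], [663.0, 79.0], [302.0, 70.0], [302.0, 92.0]]
yel [[667.0, -100.0], [668.0, -121.0], [307.0, -129.0], [306.0, -108.0]]
red px 16 [(np.int64(282), np.int64(303)), (np.int64(283), np.int64(306)), (np.int64(283), np.int64(307)), (np.int64(283), np.int64(309)), (np.int64(283), np.int64(310)), (np.int64(284), np.int64(310)), (np.int64(283), np.int64(311)), (np.int64(284), np.int64(311)), (np.int64(284), np.int64(312)), (np.int64(284), np.int64(313)), (np.int64(284), np.int64(314)), (np.int64(284), np.int64(315)), (np.int64(285), np.int64(317)), (np.int64(285), np.int64(318)), (np.int64(285), np.int64(319)), (np.int64(285), np.int64(320))]
[ 0.64  0.42  0.07 -0.   -1.22 -2.01]
t 8.4 pos [596. 246. 246.] ytool yaw 11.3 z [-0.002 -0.001 -1.   ] F [-1.5  0.6 -0. ] w 43
cm in tool: [13.7 11.3  0.1]
```

A count of 16 red pixels on the left crate only confirms it as the stamped one. I'll turn the jaws along its left side, then go behind that side.

{"method": "servo_tool", "body": {
  "rows": [
    [0.5,0,0,0,0,0,-8.2],
    [0.5,0,0,0,0,0,-8.2],
    [0.5,0,0,0,0,0,-8.2],
    [0.5,0,0,0,0,0,-8.2],
    [0.5,0,0,0,0,0,-8.2],
    [0.5,0,0,0,0,0,-8.2],
    [0.5,0,0,0,0,0,-8.2],
    [0.5,0,0,0,0,0,-8.2],
    [0.5,0,0,0,0,0,-8.2],
    [0.5,0,0,0,0,0,-8.2],
    [0.5,0,0,0,0,0,-8.2],
    [0.5,0,0,0,0,0,0]
  ]
}}

```text
clock: 9.6
position: [594.3, 246.0, 247.6]
ee_rot: [0.775, -0.632, -0.0, 0.0]
contact_force: [-0.9, 0.1, -0.4]
gripper_width: 42.7
```

```bash
python3 -c "
from h import *
to((411,302,245),(411,302,35))"
```

```text
t 9.6 pos [594. 246. 248.] ytool yaw 101.6 z [-0. -0. -1.] F [-0.9  0.1 -0.4] w 43
cm in tool: [-9.2 16.8  0.3]
cm in tool: [ 0. -0. 21.]
```

{"method": "servo_tool", "body": {
  "rows": [
    [0.5,-1.53,2.8,0,0,0,0],
    [0.5,-1.53,2.8,0,0,0,0],
    [0.5,-1.53,2.8,0,0,0,0],
    [0.5,-1.53,2.8,0,0,0,0],
    [0.5,-1.53,2.8,0,0,0,0],
    [0.5,-1.53,2.8,0,0,0,0],
    [0.5,0,0,0,0,0,0]
  ]
}}

```text
clock: 10.3
position: [409.3, 302.3, 248.0]
ee_rot: [0.775, -0.632, -0.0, -0.0]
contact_force: [0.3, 0.5, 1.3]
gripper_width: 42.7
```

{"method": "servo_tool", "body": {
  "rows": [
    [0.5,0,0,2,0,0,0],
    [0.5,0,0,3,0,0,0],
    [0.5,0,0,3,0,0,0],
    [0.5,0,0,3,0,0,0],
    [0.5,0,0,3,0,0,0],
    [0.5,0,0,3,0,0,0],
    [0.5,0,0,2.5,0,0,0],
    [0.5,0,0,1.5,0,0,0],
    [0.5,0,0,0,0,0,0]
  ]
}}

```text
clock: 11.2
position: [411.6, 300.7, 35.4]
ee_rot: [0.774, -0.633, 0.0, 0.003]
contact_force: [-0.4, -0.4, -0.6]
gripper_width: 42.9
```

```bash
python3 -c "
from h import *
to((411,302,35))
d=get_image('side');show(d,'s4.png',220,220,150,120,5)"
```

```text
t 11.2 pos [412. 301.  35.] ytool yaw 101.4 z [-0.003 -0.004 -1.   ] F [-0.4 -0.4 -0.6] w 43
cm in tool: [-0.1  0.   0. ]
```

View pics/s4.png

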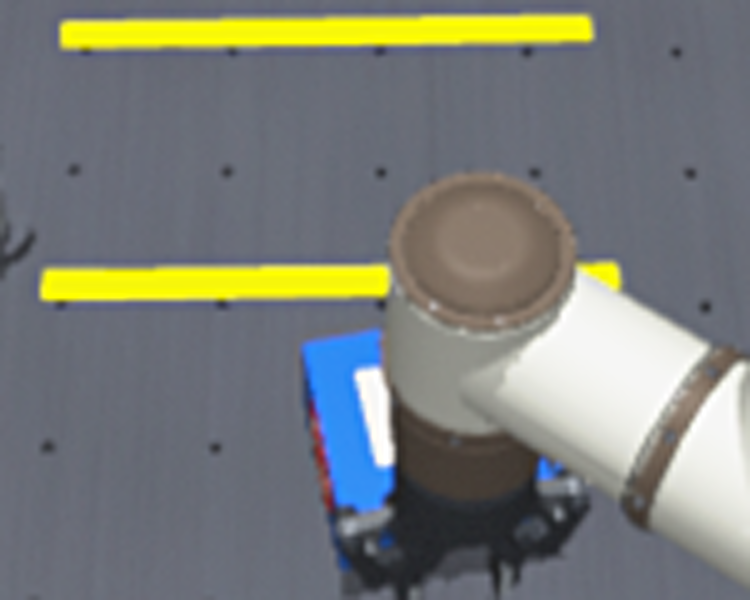

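The gripper stands beside the stamped crate's left side, clear of it, and the red stamp edge shows at (318,450). Now I push.

{"method": "servo_tool", "body": {
  "rows": [
    [0.5,1.5,0,0,0,0,0],
    [0.5,1,0,0,0,0,0],
    [0.5,0.7,0,0,0,0,0],
    [0.5,1,0,0,0,0,0],
    [0.5,1.5,0,0,0,0,0],
    [0.5,1.5,0,0,0,0,0],
    [0.5,1.5,0,0,0,0,0],
    [0.5,1.5,0,0,0,0,0],
    [0.5,1.5,0,0,0,0,0],
    [0.5,1.5,0,0,0,0,0],
    [0.5,1,0,0,0,0,0],
    [0.5,0.5,0,0,0,0,0]
  ]
}}

```text
clock: 12.45
position: [442.2, 157.1, 37.3]
ee_rot: [0.774, -0.633, -0.0, 0.0]
contact_force: [-0.4, 2.1, 0.9]
gripper_width: 42.8
```

```bash
python3 -c "
from h import *
to()
d=get_image('top');lying(d);show(d,'s5.png',130,150,240,180,3)"
```

```text
t 12.4 pos [442. 157.  37.] ytool yaw 101.5 z [-0. -0. -1.] F [-0.4  2.1  0.9] w 43
blue [(507, -186), (487, -289), (366, -264), (386, -158)]
  rect at z70 [ 435. -224.] [112. 130.] 78.7
blue [(519, 53), (397, 25), (374, 128), (411, 143), (499, 156)]
  rect at z70 [447.  91.] [130. 116.] 11.6
```

View pics/s5.png

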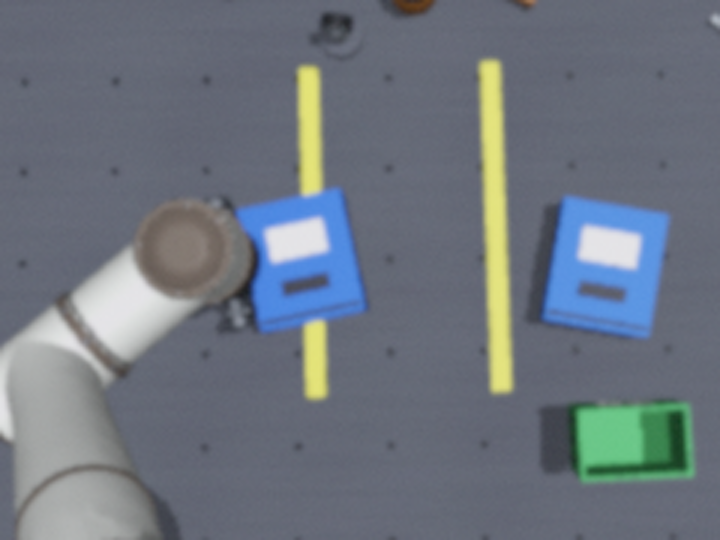

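The stamped crate slides straight, with its yaw held at about 11.6°, and its centre is at y≈91. It needs about 106 mm more.

{"method": "servo_tool", "body": {
  "rows": [
    [0.5,1,0,0,0,0,0],
    [0.5,1.5,0,0,0,0,0],
    [0.5,1.5,0,0,0,0,0],
    [0.5,1.5,0,0,0,0,0],
    [0.5,1.5,0,0,0,0,0],
    [0.5,1.5,0,0,0,0,0],
    [0.5,1,0,0,0,0,0],
    [0.5,0.7,0,0,0,0,0],
    [0.5,0.4,0,0,0,0,0],
    [0.5,0,0,0,0,0,0]
  ]
}}

```text
clock: 13.5
position: [463.1, 53.9, 37.2]
ee_rot: [0.775, -0.632, -0.0, 0.001]
contact_force: [-0.4, 0.2, 0.1]
gripper_width: 42.5
```

{"method": "servo_tool", "body": {
  "rows": [
    [0.5,-1,0,0,0,0,0],
    [0.5,-2,0,0,0,0,0],
    [0.5,-3,0,0,0,0,0],
    [0.5,-2,0,-2,0,0,0],
    [0.5,0,0,-4,0,0,0],
    [0.5,0,0,-4,0,0,0],
    [0.5,0,0,-4,0,0,0],
    [0.5,-3,0,-2,0,0,0],
    [0.5,-4,0,0,0,0,0],
    [0.5,-4,0,0,0,0,0],
    [0.5,0,0,0,0,0,0]
  ]
}}

```text
clock: 14.6
position: [424.3, 244.6, 197.3]
ee_rot: [0.776, -0.63, -0.0, -0.0]
contact_force: [-0.2, 0.1, -0.2]
gripper_width: 42.4
```

```bash
python3 - <<'E'
from h import *
to()
d=get_image('top');lying(d)
for c in blobs(d,(20,90,90),(36,255,255)): print("yel",np.array([ray(d,p,0) for p in cv2.boxPoints(cv2.minAreaRect(c))]).round().tolist())
show(d,'s6.png',60,80,360,250,2)
E
```

```text
t 14.6 pos [424. 245. 197.] ytool yaw 101.9 z [ 0.001  0.001 -1.   ] F [-0.2  0.1 -0.2] w 42
blue [(507, -186), (487, -289), (366, -264), (386, -158)]
  rect at z70 [ 435. -224.] [113. 130.] 78.8
blue [(540, -48), (418, -75), (397, 28), (516, 53)]
  rect at z70 [468. -11.] [130. 111.] 11.8
yel [[663.0, 101.0], [663.0, 79.0], [302.0, 70.0], [302.0, 92.0]]
yel [[664.0, -100.0], [665.0, -121.0], [310.0, -129.0], [309.0, -108.0]]
```

View pics/s6.png

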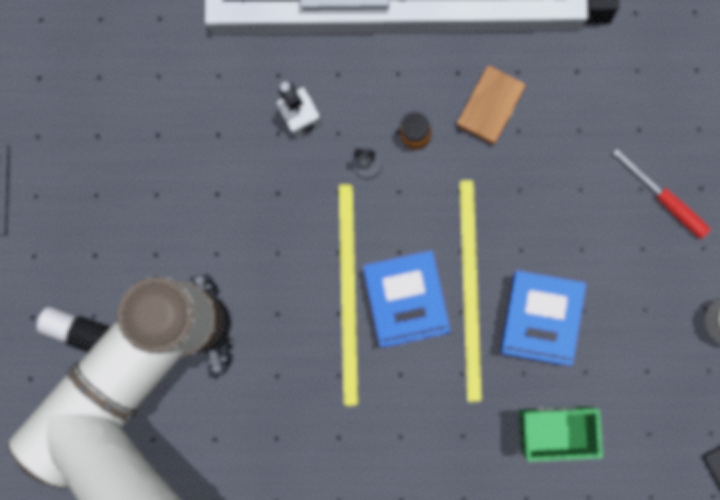

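The stamped crate lies between the tapes, with its corners at y −75 to +53 and the inner tape edges at about −103 and +77. The plain crate lies outside, its nearest corner at y −158 and the outer tape edge at about −125. The bystanders stand as before.

```bash
python3 -c "
from bench import *
print(job_done())"
```

```text
the job is handed in; nothing more can be done
None
```

I tipped both blue crates towards the robot onto their sides, then pushed the stamped one into the lane and handed the job in at about 14.7 s of the 64 s allowed. After tipping, the red stamp showed along the left crate's underside edge (16 red pixels) and not on the right crate.

The last top picture gave these positions:
- **Stamped crate:** it lies on its side with its centre at about (468, −11) mm and its corners at y −75 to +53. The lane's inner tape edges there are at about −103 and +77, so at least 20 mm is clear on each side. Its yaw of about 12° did not change during the push.
- **Plain crate:** it lies on its side outside the lane. Its nearest corner is at y −158, about 33 mm beyond the tape's outer edge.
- **Bystanders and green crate:** those in view stood where they were. I did not measure them one by one, and the mug and screwdriver were only compared by eye.
- **Forces:** the readings at the ends of the moves stayed around 2 N or less, and the arm ended clear of everything.

No check failed or disagreed. I saw only the edge of the stamp, because neither camera faces the underside squarely.

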